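Unlock the master-ball dish from its bayonet stand and hold it level

TASK

The steel master ball lies loose in a small dish that is locked on its bayonet stand. Pull the lock cap beside it up until it clicks, turn the dish a quarter turn anticlockwise (seen from above) in the stand to free it, then lift it straight out and finish holding it still and level about ten centimetres above its seat. Keep the dish level and the ball resting in its middle all the while, do not touch the ball, and leave the other things on the bench alone.

Things in the scene. Friction and masses are not known exactly. Their poses are not given: they have to be found in the camera images.
- stand: Bayonet stand fixed to the bench: grey base plate 150 x 116 mm, 12 mm thick, with a steel bayonet ring (90 mm outside, hole 58 mm, top 13 mm above the plate) and a lock post 72 mm from the ring's centre. Origin: under the ring's centre at bench height; x points to the lock post
- stand_seat (a point): Centre of the ring on the plate's top face, 12 mm above the bench, where the dish's foot rests; x points to the lock post. The dish's two lugs lie under the ring's lip (2 mm of lift) and come up through its two gaps only after 90 degrees (within 7) of anticlockwise turn, seen from above, from the locked place; a stop ends the turn at about 94 degrees
- lock_cap (a joint): height of the lock cap on its post in m: 0 down (locked), 0.014 up (free). A detent holds it at either end: pulling it up takes about 5 N until past the middle, then it snaps up to the end of its slide and stays
- cap_grip (a point): On the axis of the lock cap, a knurled upright steel cylinder 20 mm in diameter, 45 mm tall, that slides straight up 14 mm; the point lies 9 mm below its top, 61 mm above the bench while down. While down it stands between the prongs of the dish's fork (31 mm wide over both, top 34 mm above the bench: keep fingertips above that) and stops the dish turning
- dish_grip (a point): Aluminium dish, 58 mm tall, 0.26 kg: round head 60 mm in diameter, 28 mm tall, hollow on top, on a neck and a foot with two lugs. This point is on its axis, 44 mm above the foot's underside and 14 mm below the rim (56 mm above the bench as it stands), a good height to grip across the head; fingers may reach 25 mm lower except over the arm. z is its axis, x points along its forked arm
- dish_fork (a point): Point between the two prongs of the dish's flat forked arm, on top of it, 64 mm from the dish's axis and 22 mm above the foot's underside. While locked the arm lies along the stand's x axis, round the lock cap; freed, a quarter turn anticlockwise from there
- dish_middle (a point): Point of the dish where the ball's centre is when it rests in the middle of the hollow, 62 mm above the foot's underside. The hollow is 52 mm across and 7.5 mm deep and slopes 10 degrees towards the middle, so that the ball stays there while the dish is moved gently and kept level to a few degrees
- ball_center (a point): Centre of the loose steel ball, 22 mm in diameter, about 45 g. Its top stands 16 mm above the dish's rim
- marker_centre (a point): Bystander: marker pen 136 x 19 x 20 mm, lying on the bench; its middle
- box_centre (a point): Bystander: small brown card box 54 x 67 x 38 mm; its middle
- caliper_centre (a point): Bystander: caliper 230 x 69 x 15 mm, lying flat; its middle
- calculator_centre (a point): Bystander: pocket calculator 128 x 78 x 15 mm, lying flat; its middle
Things that resemble listed ones, but are neither listed nor needed, are in the scene too. Of the things that look like the stand, the largest one is meant.

How it is judged:
By the outcome, as a careful person would: the job done as asked, in the order asked, and still so for the second after the job is handed in, while the arm keeps its last pose, push and grip.
It also fails if it takes over 51 s, if anything falls off the work surface, if the arm or the gripper's body presses on something with over 40 N, if the wrist force passes 120 N, or if a joint passes its speed limit or range.

ROBOT

A 6-joint arm with a two-finger parallel gripper is mounted at the origin on a cart in front of the work surface, level with it; the furniture and walls round the work are solid. World frame = base frame: x ahead of the robot, y to its left, z up, the work surface at z = 0. Lengths are in m, angles in rad, forces in N, time in s.
With the tool pointing down it reaches from about 0.35 to 0.975 m from the base axis. Payload 4.9 kg.
Tool frame: the origin (TCP) lies midway between the tips of the shut fingers; the grasp point (between the pads) lies behind it (manip.grasp_offset is the y of the grasp point in the tool frame, in m); y points along the fingers, z is the direction in which the jaws open and shut, and the axes are right-handed (so a half turn about y gives the same grasp; the last joint's range is limited). The gripper opens to 85 mm and grips with 20 to 120 N. Pads are 22 mm wide; open, the fingers measure 114 mm over their backs; the gripper's body (76 mm by 85 mm) begins 54 mm behind the grasp point. The pads swing forward as they close: fully open they stand 13 mm farther back than shut.
Start: joints at [1.134, 0.053, 1.613, -0, 1.476, -0.119], TCP at [0.195, 0.594, 0.231] pointing down, gripper open.
Joint ranges: [-3.01, 3.01], [-1.01, 2.22], [0.06, 2.58], [-1.02, 4.17], [0.09, 2.62], [-3.14, 3.14]. Speed limits (rad/s): [2.57, 2.57, 3.14, 3.14, 3.14, 3.14].

INTERFACE

Orientations are given as a unit quaternion [w, x, y, z].
In Python, from plant import manip gives the robot as it stands. The module is installed in compiled form; this text tells all that it offers.
- The arm moves only by the shell command python3 -m jog 'ROWS'. ROWS is a JSON object of lists of equal length, an entry for each row: "offset": the shift along the world's x, y, z in units of 50 mm (1.0 is 50 mm), a list of three; "angular": the turn, a rotation vector about the world's x, y, z in units of 6 degrees (1.0 is 6 degrees), a list of three; "jaw": the finger opening in mm, from 0 to 85.4. In form: {"offset": [[tx, ty, tz], ...], "angular": [[ax, ay, az], ...], "jaw": [jaw, ...]}. A call has 1 to 12 rows; each row shifts and turns the commanded pose from where the row before left it; what a row does not reach is not made up. A row lasts 1/10 s, in which the tool goes at most 50 mm and 8.59 degrees, less where a joint would pass 70% of its speed; a pose out of reach is approached as far as the arm can. A call is refused whole if a number of a shift passes 1 or a number of a turn 1, either way. A call with a gripper value outside its range is refused whole. The fingers move at their own pace and stop on an object; the grip force is fixed at half the most. Time passes only in rows, so rows that do not move let the fingers close. It gives the time, the measured TCP pose, the force and the opening at its end, in the units of the state.
- manip.state(): the state, without advancing time (a new reading comes with each control period).
- manip.grab_frame(name): name is "scene" or "top" or "wrist"; returns the picture (420x560x3 uint8, blue, green, red); there is no depth.
- manip.camera_model(name): a dict with "fx", "fy", "cx", "cy" (pixels), "rvec" (rotation vector, rad) and "tvec" (3), from world to camera coordinates, as OpenCV has them; the wrist camera has in their place "mount" (4x4, takes a point from camera to tool coordinates, whose origin is the TCP and whose axes are the tool frame's). Camera axes: x right, y down, z forward; pixel columns grow to the right and rows downward; lengths in m; the calibration is good to about 2 mm. A picture is of the moment at which its call begins: read the wrist's pose just before it. camera_model takes no time and is no camera call.
- manip.job_done(): hands the job in, once; it reports no verdict.
The state is a dict: "time": time; "joint_pos": joint angles; "joint_vel": joint speeds; "joint_efforts": joint torques, N m; "tool_pos": TCP position; "tool_rot": TCP orientation; "contact_force": force on the tool from outside, world axes, zero at the start; "ft_torque": the same for the moment, N m; "gripper_width": opening from 0.0 (shut) to 1.0 (fully open).
Only numpy, scipy, OpenCV 4.12 (cv2) and the standard library are available. Lean on these libraries where they do the work, as an engineer would, in place of code of your own. Each camera call takes 0.05 s, during which the arm holds its last target.

## Working session

There is one attempt and no reset: what is moved stays moved. The work goes in short steps, Python scripts to look and compute and a shell command to move; the robot and the scene stay as the last step left them, time stands still between calls to the robot, and variables do not carry over. Pictures are saved under pics/ and viewed, and the job is handed in when it is done.

```bash
mkdir -p pics; cat > h.py <<'E'
import numpy as np, cv2
from plant import manip
from scipy.spatial.transform import Rotation as R
def snap(n,f): 
    im=manip.grab_frame(n); cv2.imwrite('pics/'+f,im); return im
def extr(n,st=None):
    c=manip.camera_model(n)
    K=np.array([[c['fx'],0,c['cx']],[0,c['fy'],c['cy']],[0,0,1]])
    if 'rvec' in c:
        Rm=cv2.Rodrigues(np.array(c['rvec'],float))[0]; t=np.array(c['tvec'],float).ravel(); return K,Rm,t
    T=np.eye(4); q=st['tool_rot']; T[:3,:3]=R.from_quat([q[1],q[2],q[3],q[0]]).as_matrix(); T[:3,3]=st['tool_pos']
    M=np.linalg.inv(T@np.array(c['mount'])); return K,M[:3,:3],M[:3,3]
def at_z(n,uv,z,st=None):
    K,Rm,t=extr(n,st); d=Rm.T@np.linalg.solve(K,[uv[0],uv[1],1]); o=-Rm.T@t
    return o+d*(z-o[2])/d[2]
def proj(n,p,st=None):
    K,Rm,t=extr(n,st); q=K@(Rm@np.array(p)+t); return q[:2]/q[2]
E
python3 - <<'E'
from h import *
st=manip.state(); print(st, manip.grasp_offset)
for n in('scene','top','wrist'): snap(n,n+'0.png'); print(manip.camera_model(n))
E
```

```text
{'time': 0.0, 'joint_pos': array([ 1.13404236e+00,  5.33470044e-02,  1.61428480e+00, -2.53508464e-05,
        1.47601461e+00, -1.18982725e-01]), 'joint_vel': array([ 0.00105678,  0.00062882,  0.00085865, -0.00152036,  0.00252223,
        0.0009387 ]), 'joint_efforts': array([-1.23474110e-03, -3.93686700e+01, -3.70175564e+01, -1.57153727e-04,
        6.88363143e-03,  3.21727924e-06]), 'tool_pos': array([0.19501166, 0.59314077, 0.23007463]), 'tool_rot': array([-0.69749927,  0.69890069, -0.11206669,  0.11168549]), 'contact_force': array([-0.56240919, -0.14059788,  0.13953853]), 'ft_torque': array([-0.01132457,  0.00541475,  0.05815878]), 'gripper_width': 1.0031281184591943} -0.0187
{'fx': 440.6239853425053, 'fy': 440.6239853425053, 'cx': 276.0122989286773, 'cy': 211.23947562981945, 'rvec': array([ 1.82251909, -0.94515089,  0.610018  ]), 'tvec': array([-0.39713314,  0.25789582,  0.68507857])}
{'fx': 439.6555564620249, 'fy': 439.6555564620249, 'cx': 283.18236698140083, 'cy': 218.21808941838066, 'rvec': array([ 2.13354493, -2.17059771,  0.16965055]), 'tvec': array([-0.06649876,  0.59034536,  0.97504069])}
{'fx': 307.3223870293747, 'fy': 307.3223870293747, 'cx': 278.4540816750645, 'cy': 210.0781008948402, 'mount': array([[-4.38441319e-04,  9.57833619e-01,  2.87323104e-01,
        -7.40618034e-02],
       [ 8.29746768e-04, -2.87322685e-01,  9.57833486e-01,
        -1.43895618e-01],
       [ 9.99999560e-01,  6.58359194e-04, -6.68785213e-04,
         1.38525869e-04],
       [ 0.00000000e+00,  0.00000000e+00,  0.00000000e+00,
         1.00000000e+00]])}
```

View pics/scene0.png

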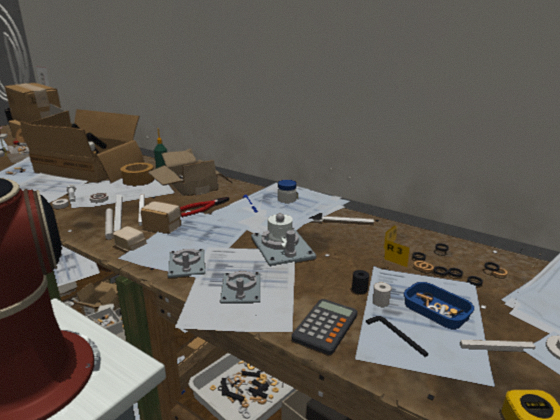

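View pics/top0.png

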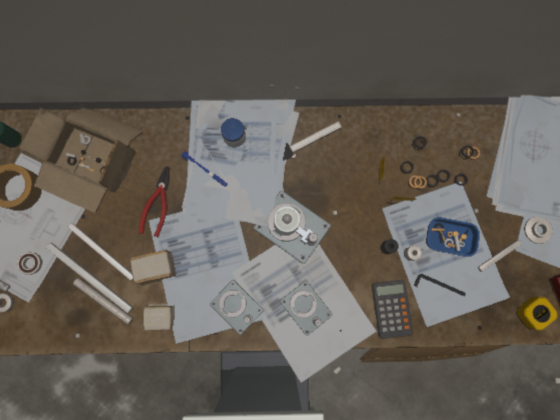

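View pics/wrist0.png

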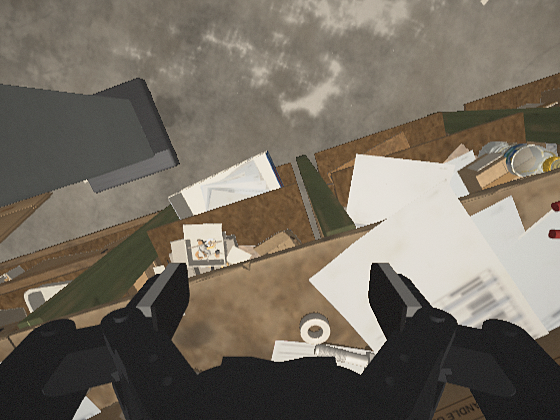

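The stand with dish and ball is at about (290,222) in top and (280,232) in scene. Two empty smaller stands are in front of it. I'll enlarge both views.

```bash
python3 - <<'E'
import cv2
a=cv2.imread('pics/top0.png')[180:276,240:350]; cv2.imwrite('pics/top0c.png',cv2.resize(a,None,fx=6,fy=6,interpolation=cv2.INTER_CUBIC))
a=cv2.imread('pics/scene0.png')[195:275,235:335]; cv2.imwrite('pics/sc0c.png',cv2.resize(a,None,fx=7,fy=7,interpolation=cv2.INTER_CUBIC))
from h import *
print(at_z('top',(287,220),.07),at_z('top',(306,236),.07))
for u in((189,412),(360,412)):print(at_z('top',u,0))
E
```

```text
[ 0.58101234 -0.0848039   0.07      ] [ 0.5440815  -0.12671292  0.07      ]
[0.15557406 0.14397086 0.        ]
[ 0.14734663 -0.24387521  0.        ]
```

View pics/top0c.png

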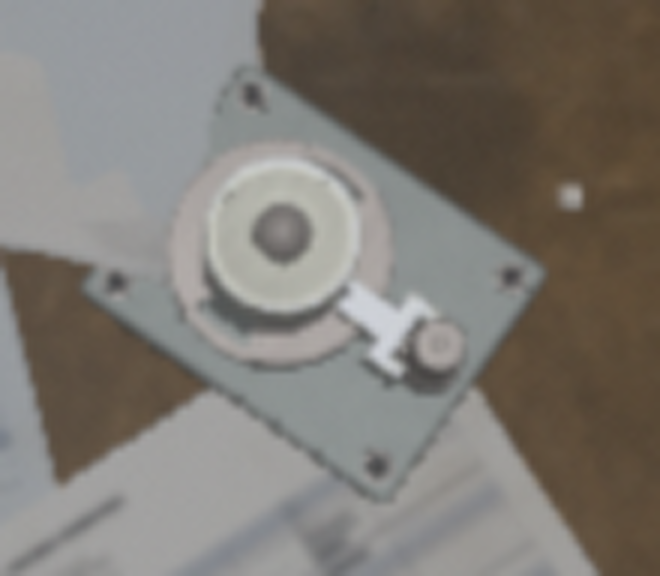

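View pics/sc0c.png

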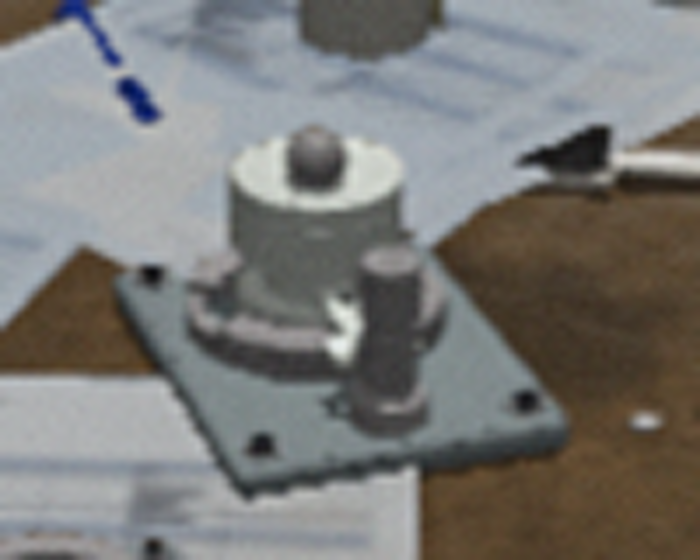

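Top crop: rim centre ≈(284,236)/6, so pixel (287.3,219.3); cap top ≈(437,340)/6, so (312.8,236.7). Scene crop: rim centre ≈(317,172)/7, so (280.3,219.6); cap top ≈(390,263)/7, so (290.7,232.6).

```bash
python3 - <<'E'
from h import *
d=at_z('top',(287.3,219.3),.07);c=at_z('top',(312.5,236.5),.07);r=at_z('top',(286.6,222.2),.025)
print(d,c,r,np.hypot(*(c-d)[:2]),np.degrees(np.arctan2(*(c-d)[1::-1])))
d2=at_z('scene',(280.3,219.6),.07);c2=at_z('scene',(290.7,232.4),.07)
print(d2,c2,np.hypot(*(c2-d2)[:2]),np.degrees(np.arctan2(*(c2-d2)[1::-1])))
q=manip.state()['tool_rot'];print(R.from_quat([q[1],q[2],q[3],q[0]]).as_matrix())
E
```

```text
[ 0.58259433 -0.0855108   0.07      ] [ 0.54270963 -0.14126787  0.07      ] [ 0.58215498 -0.08478451  0.025     ] 0.06855391738248272 -125.5772796184567
[ 0.57920825 -0.09050296  0.07      ] [ 0.53841649 -0.14674505  0.07      ] 0.06947762777416705 -125.95296306042096
[[ 9.49919840e-01 -6.79992018e-04  3.12492936e-01]
 [-3.12493626e-01 -1.50230602e-03  9.49918669e-01]
 [-1.76477093e-04 -9.99998640e-01 -1.63956347e-03]]
```

```bash
python3 -m jog '{"offset":[[0.29,-0.61,0.05],[0.29,-0.61,0.05],[0.29,-0.61,0.05],[0.29,-0.61,0.05],[0.29,-0.61,0.05],[0.29,-0.61,0.05],[0.29,-0.61,0],[0.29,-0.61,0],[0.29,-0.61,0],[0.29,-0.61,0],[0.29,-0.61,0],[0.29,-0.61,0]],"angular":[[0,0,-0.75],[0,0,-0.75],[0,0,-0.75],[0,0,-0.75],[0,0,-0.75],[0,0,-0.75],[0,0,-0.75],[0,0,-0.75],[0,0,-0.75],[0,0,-0.75],[0,0,-0.75],[0,0,-0.75]],"jaw":[85,85,85,85,85,85,85,85,85,85,85,85]}'
python3 -m jog '{"offset":[[0.29,-0.61,0],[0.29,-0.61,0],[0.29,-0.61,0],[0.29,-0.61,0],[0.29,-0.61,0],[0.29,-0.61,0],[0.29,-0.61,0],[0.29,-0.61,0],[0.29,-0.61,0],[0.29,-0.61,0],[0.2,-0.3,0],[0,0,0]],"angular":[[0,0,-0.75],[0,0,-0.75],[0,0,-0.75],[0,0,-0.75],[0,0,-0.75],[0,0,-0.75],[0,0,-0.75],[0,0,-0.75],[0,0,-0.75],[0,0,-0.75],[0,0,-0.4],[0,0,0]],"jaw":[85,85,85,85,85,85,85,85,85,85,85,85]}'
cat >> h.py <<'E'
def rep():
    st=manip.state(); q=st['tool_rot']; m=R.from_quat([q[1],q[2],q[3],q[0]]).as_matrix()
    print('t',round(st['time'],2),'tcp',st['tool_pos'].round(4),'jawyaw',np.degrees(np.arctan2(m[1,2],m[0,2])).round(2),'tilt y',m[:,1].round(4),'zz',m[2,2].round(4),'F',st['contact_force'].round(1),'T',st['ft_torque'].round(2),'w',round(st['gripper_width']*85.4,1),'j',st['joint_pos'].round(2)); return st
E
python3 - <<'E'
from h import *
st=rep(); im=snap('wrist','w1.png')
for p in ((.581,-.087,.07),(.539,-.1455,.07)): print(proj('wrist',p,st))
E
```

```text
time: 1.35
tool_pos: [0.3695, 0.2264, 0.2461]
tool_rot: [-0.571, 0.571, -0.418, 0.418]
contact_force: [0.4, -0.1, -0.8]
gripper_width: 0.992
time: 2.55
tool_pos: [0.5247, -0.0941, 0.2457]
tool_rot: [0.354, -0.355, 0.612, -0.611]
contact_force: [-0.4, -0.1, -0.5]
gripper_width: 1.001
t 2.55 tcp [ 0.5247 -0.0941  0.2457] jawyaw -29.77 tilt y [-1.1e-03  1.0e-04 -1.0e+00] zz -0.001 F [-0.4 -0.1 -0.5] T [-0.05  0.01  0.05] w 85.5 j [-0.32 -0.18  1.81 -0.    1.51  0.2 ]
[323.40560573 157.01105713]
[313.8880798  222.63884776]
```

View pics/w1.png

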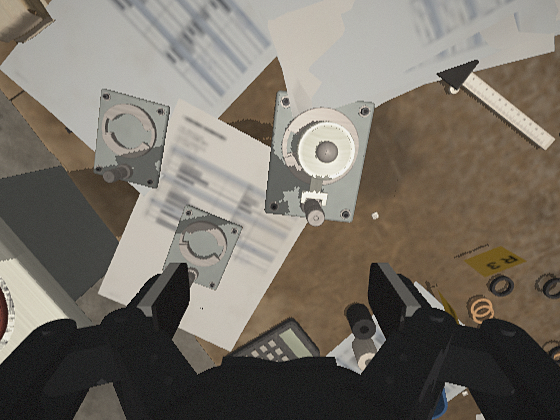

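```bash
python3 - <<'E'
import cv2
a=cv2.imread('pics/w1.png')[80:235,255:390]; cv2.imwrite('pics/w1c.png',cv2.resize(a,None,fx=4,fy=4,interpolation=cv2.INTER_CUBIC)[:600])
E
```

```text
(no output)
```

View pics/w1c.png

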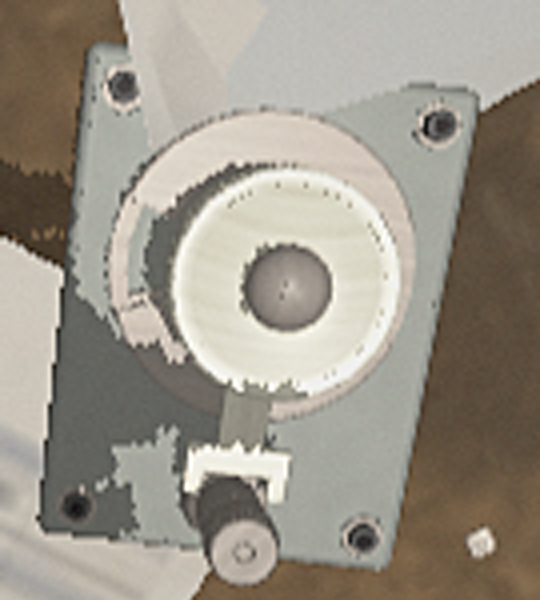

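```bash
python3 - <<'E'
from h import *
st=manip.state()
f=lambda u,v,z:at_z('wrist',(255+u/4,80+v/4),z,st)[:2]
d=f(286,283,.07);c=f(244,552,.07);r=f(262,263,.025);b=f(287,288,.074)
print('dish',d,'cap',c,'ring',r,'ball',b,np.hypot(*(c-d)),np.degrees(np.arctan2(*(c-d)[::-1])))
P=[f(*p,.012) for p in((88,45),(478,90),(387,570),(42,532))]
for i in range(4):
    e=P[(i+1)%4]-P[i]; print(np.hypot(*e),np.degrees(np.arctan2(*e[::-1])))
E
```

```text
dish [ 0.58615005 -0.08149906] cap [ 0.54308777 -0.14056965] ring [ 0.58640579 -0.0803058 ] ball [ 0.58547042 -0.08208337] 0.07310057691838882 -126.09193731758329
0.11378282851519637 -35.80498446120625
0.14811212072865623 -125.9473959018156
0.1125844246364711 143.79675813299892
0.14733146088661098 54.51895673798506
```

```bash
python3 -m jog '{"offset":[[0.07,-0.18,-0.3],[0.08,-0.19,-0.4],[0.08,-0.19,-0.4],[0.07,-0.19,-0.4],[0.07,-0.18,-0.3],[0,0,0],[0,0,0]],"angular":[[0,0,-0.2],[0,0,-0.2],[0,0,-0.2],[0,0,-0.2],[0,0,-0.2],[0,0,0],[0,0,0]],"jaw":[75,65,55,50,50,50,50]}'
python3 - <<'E'
from h import *
st=rep(); im=snap('wrist','w2.png')
for p in ((.586,-.0815,.07),(.543,-.1406,.07)): print(proj('wrist',p,st))
E
```

```text
time: 3.3
tool_pos: [0.5426, -0.1385, 0.156]
tool_rot: [0.323, -0.323, 0.629, -0.629]
contact_force: [-0.0, 0.4, 0.1]
gripper_width: 0.585
t 3.3 tcp [ 0.5426 -0.1385  0.156 ] jawyaw -35.59 tilt y [-6.e-04  5.e-04 -1.e+00] zz -0.0008 F [-0.   0.4  0.1] T [0.01 0.06 0.01] w 50.0 j [-0.38 -0.04  1.84  0.    1.35  0.24]
[282.67346313 119.69528426]
[281.5394416  216.57670291]
```

View pics/w2.png

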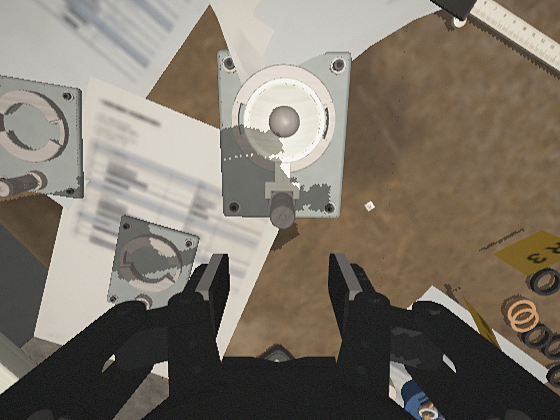

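```bash
python3 - <<'E'
import cv2
a=cv2.imread('pics/w2.png')[50:240,205:365]; cv2.imwrite('pics/w2c.png',cv2.resize(a[50:],None,fx=4,fy=4,interpolation=cv2.INTER_CUBIC))
E
```

```text
(no output)
```

View pics/w2c.png

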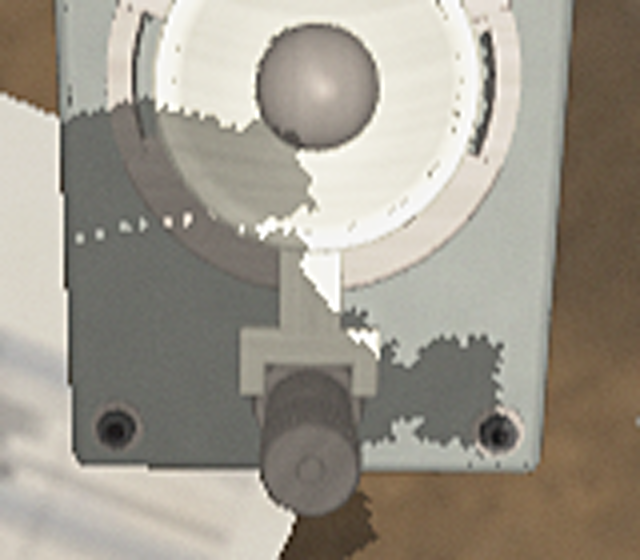

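```bash
python3 - <<'E'
from h import *
st=manip.state()
c=at_z('wrist',(282.6,217.1),.07,st)[:2];b=at_z('wrist',(284.4,121.9),.074,st)[:2]
print(c,b,np.hypot(*(c-b)),np.degrees(np.arctan2(*(c-b)[::-1])), proj('wrist',(*c,.07),st))
e=np.array([np.cos(np.radians(-35.6)),np.sin(np.radians(-35.6))])
print('tcp minus cap along jaw',(st['tool_pos'][:2]-c)@e, 'delta',(c-st['tool_pos'][:2])/.05)
E
```

```text
[ 0.54388862 -0.14183578] [ 0.58672072 -0.08352355] 0.07235263898154276 -126.29840893070546 [282.6 217.1]
tcp minus cap along jaw -0.0025409925142240337 delta [ 0.01587172 -0.06513149]
```

```bash
python3 -m jog '{"offset":[[0.02,-0.06,-0.2],[0,0,-0.3],[0,0,-0.3],[0,0,-0.3],[0,0,-0.3],[0,0,-0.3],[0,0,-0.3],[0,0,-0.2],[0,0,-0.08],[0,0,0],[0,0,0]],"angular":[[0,0,0],[0,0,0],[0,0,0],[0,0,0],[0,0,0],[0,0,0],[0,0,0],[0,0,0],[0,0,0],[0,0,0],[0,0,0]],"jaw":[45,45,45,45,45,45,45,45,45,45,45]}'
python3 - <<'E'
from h import *
st=rep(); im=snap('wrist','w3.png')[80:420,130:430]; im=cv2.resize(im,None,fx=1.75,fy=1.75,interpolation=cv2.INTER_CUBIC);cv2.imwrite('pics/w3c.png',im)
E
```

```text
time: 4.45
tool_pos: [0.5443, -0.142, 0.0429]
tool_rot: [-0.323, 0.323, -0.629, 0.629]
contact_force: [-0.2, 0.2, 0.1]
gripper_width: 0.522
t 4.45 tcp [ 0.5443 -0.142   0.0429] jawyaw -35.61 tilt y [ 1.1e-03 -4.0e-04 -1.0e+00] zz 0.0011 F [-0.2  0.2  0.1] T [-0.02  0.01 -0.02] w 44.6 j [-0.39  0.1   1.9   0.    1.14  0.23]
```

View pics/w3c.png

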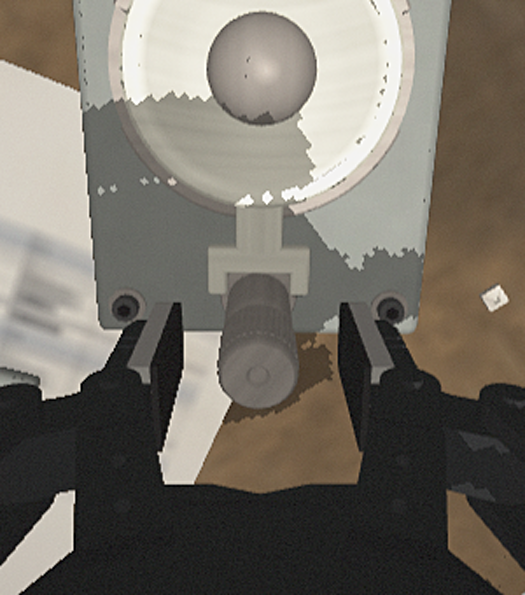

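Cap top sits at (258,373) in the crop, midway between the pads at 182 and 338. Closing.

```bash
python3 -m jog '{"offset":[[0,0,0],[0,0,0],[0,0,0],[0,0,0],[0,0,0],[0,0,0],[0,0,0],[0,0,0]],"angular":[[0,0,0],[0,0,0],[0,0,0],[0,0,0],[0,0,0],[0,0,0],[0,0,0],[0,0,0]],"jaw":[30,22,18,15,12,12,12,12]}'
python3 - <<'E'
from h import *
st=rep(); im=snap('wrist','w4.png')[80:420,130:430]; im=cv2.resize(im,None,fx=1.75,fy=1.75,interpolation=cv2.INTER_CUBIC);cv2.imwrite('pics/w4c.png',im)
E
```

```text
time: 5.3
tool_pos: [0.5438, -0.1417, 0.0432]
tool_rot: [0.323, -0.323, 0.629, -0.629]
contact_force: [-3.3, 2.3, 4.8]
gripper_width: 0.211
t 5.3 tcp [ 0.5438 -0.1417  0.0432] jawyaw -35.6 tilt y [-3.e-04  2.e-04 -1.e+00] zz -0.0003 F [-3.3  2.3  4.8] T [0.23 0.47 0.06] w 18.0 j [-0.39  0.1   1.9   0.    1.14  0.23]
```

View pics/w4c.png

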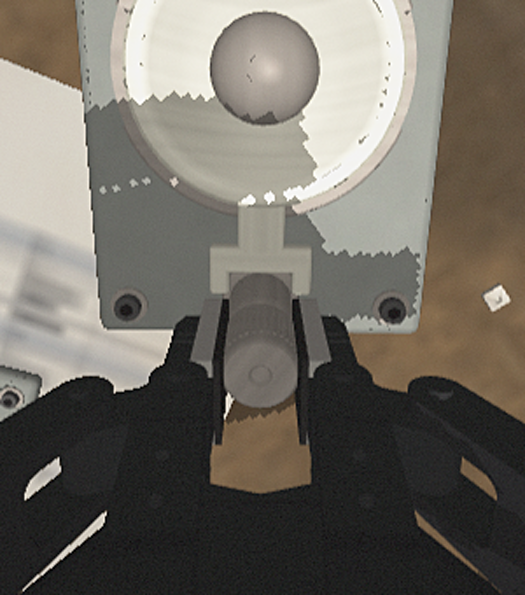

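```bash
python3 -m jog '{"offset":[[0,0,0.04],[0,0,0.04],[0,0,0.04],[0,0,0.04],[0,0,0.04],[0,0,0.04],[0,0,0.03],[0,0,0]],"angular":[[0,0,0],[0,0,0],[0,0,0],[0,0,0],[0,0,0],[0,0,0],[0,0,0],[0,0,0]],"jaw":[12,12,12,12,12,12,12,12]}'
python3 - <<'E'
from h import *
st=rep()
E
```

```text
time: 6.15
tool_pos: [0.5438, -0.1417, 0.0566]
tool_rot: [0.323, -0.323, 0.629, -0.629]
contact_force: [-2.2, 3.0, 4.4]
gripper_width: 0.211
t 6.15 tcp [ 0.5438 -0.1417  0.0566] jawyaw -35.6 tilt y [-2.e-04  2.e-04 -1.e+00] zz -0.0003 F [-2.2  3.   4.4] T [ 0.45  0.41 -0.01] w 18.0 j [-0.39  0.08  1.89  0.    1.17  0.23]
```

```bash
python3 -m jog '{"offset":[[0,0,0.02],[0,0,0.01],[0,0,0]],"angular":[[0,0,0],[0,0,0],[0,0,0]],"jaw":[12,12,12]}'
python3 - <<'E'
from h import *
st=rep(); im=snap('scene','s1.png')[180:280,225:345]; im=cv2.resize(im,None,fx=6,fy=6,interpolation=cv2.INTER_CUBIC);cv2.imwrite('pics/s1c.png',im)
E
```

```text
time: 6.45
tool_pos: [0.5438, -0.1417, 0.0573]
tool_rot: [0.323, -0.323, 0.629, -0.629]
contact_force: [-1.2, 2.4, 2.3]
gripper_width: 0.208
t 6.45 tcp [ 0.5438 -0.1417  0.0573] jawyaw -35.61 tilt y [ 0.e+00  2.e-04 -1.e+00] zz -0.0001 F [-1.2  2.4  2.3] T [0.42 0.22 0.07] w 17.8 j [-0.39  0.08  1.89  0.    1.17  0.23]
```

View pics/s1c.png

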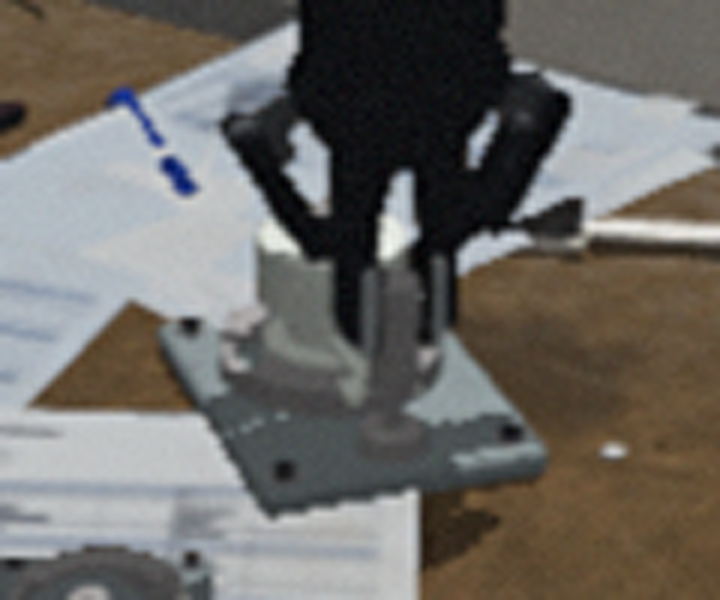

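The cap moved 14.1 mm and stopped there. Releasing and rising.

```bash
python3 -m jog '{"offset":[[0,0,0],[0,0,0],[0,0,0],[0,0,0],[0,0,0.3],[0,0,0.4],[0,0,0.4],[0,0,0.4],[0,0,0.4],[0,0,0.2],[0,0,0]],"angular":[[0,0,0],[0,0,0],[0,0,0],[0,0,0],[0,0,0],[0,0,0],[0,0,0],[0,0,0],[0,0,0],[0,0,0],[0,0,0]],"jaw":[25,35,45,45,45,55,65,75,85,85,85]}'
python3 - <<'E'
from h import *
st=rep(); im=snap('wrist','w5.png')
im=snap('scene','s2.png')[180:280,225:345]; im=cv2.resize(im,None,fx=6,fy=6,interpolation=cv2.INTER_CUBIC);cv2.imwrite('pics/s2c.png',im)
a=cv2.imread('pics/w5.png')[50:240,185:365]; cv2.imwrite('pics/w5c.png',cv2.resize(a,None,fx=3,fy=3,interpolation=cv2.INTER_CUBIC))
E
```

```text
time: 7.6
tool_pos: [0.5451, -0.1424, 0.1652]
tool_rot: [-0.324, 0.322, -0.628, 0.63]
contact_force: [0.1, 0.1, 0.1]
gripper_width: 0.996
t 7.6 tcp [ 0.5451 -0.1424  0.1652] jawyaw -35.61 tilt y [ 0.0044 -0.0019 -1.    ] zz 0.0047 F [0.1 0.1 0.1] T [0.02 0.   0.01] w 85.0 j [-0.39 -0.05  1.83 -0.    1.36  0.23]
```

View pics/s2c.png

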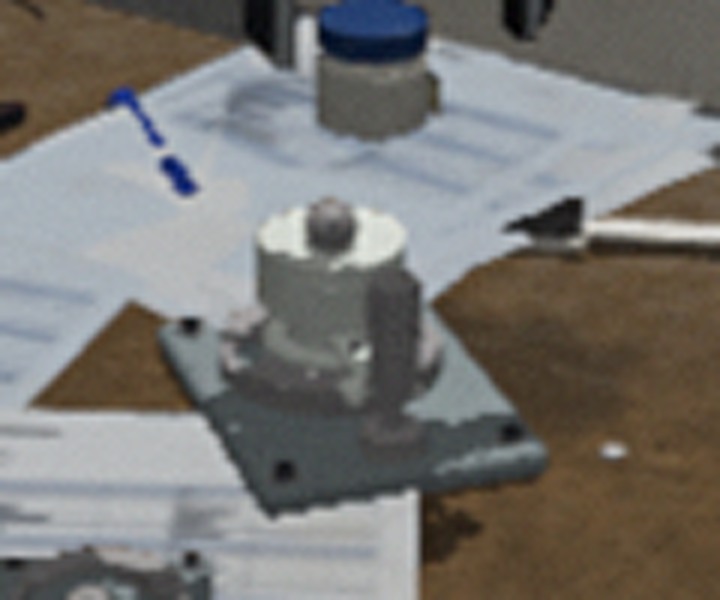

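View pics/w5c.png

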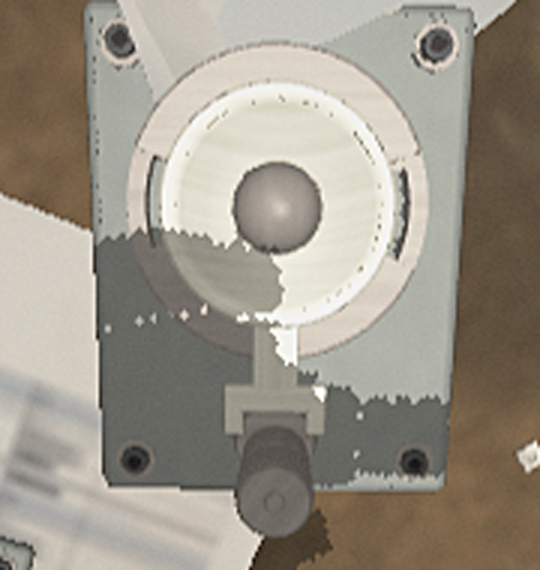

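The cap stays up: it is visibly taller in the scene view. The ball is centred in the dish. Rim centre ≈(278,203)/3, ball ≈(278,207)/3.

```bash
python3 -m jog '{"offset":[[0,0,0]],"angular":[[0,0,0]],"jaw":[85]}'
python3 - <<'E'
from h import *
st=rep()
f=lambda u,v,z:at_z('wrist',(185+u/3-.33,50+v/3-.33),z,st)[:2]
r=f(278,203,.07);b=f(278,207,.074);c=f(275,498,.084);ring=f(277,200,.025)
print(r,b,c,ring,np.hypot(*(c-b)),np.degrees(np.arctan2(*(c-b)[::-1])))
E
```

```text
time: 7.8
tool_pos: [0.543, -0.1415, 0.1609]
tool_rot: [0.323, -0.324, 0.63, -0.628]
contact_force: [-0.1, -0.7, -0.4]
gripper_width: 0.994
t 7.8 tcp [ 0.543  -0.1415  0.1609] jawyaw -35.61 tilt y [-2.2e-03  9.0e-04 -1.0e+00] zz -0.0023 F [-0.1 -0.7 -0.4] T [-0.02 -0.   -0.04] w 84.9 j [-0.39 -0.04  1.83 -0.    1.36  0.23]
[ 0.58408924 -0.0809376 ] [ 0.5835713  -0.08169791] [ 0.542151   -0.13825594] [ 0.58414302 -0.07993606] 0.07010315348829446 -126.2172071717135
```

```bash
python3 -m jog '{"offset":[[0.09,0.12,0],[0.16,0.21,0],[0.18,0.25,0],[0.18,0.25,0],[0.16,0.22,0],[0.07,0.1,0],[0,0,0],[0,0,0],[0,0,0]],"angular":[[0,0,-0.8],[0,0,-0.8],[0,0,-0.9],[0,0,-0.9],[0,0,-0.8],[0,0,-0.8],[0,0,0],[0,0,0],[0,0,0]],"jaw":[85,85,85,85,85,85,85,85,85]}'
python3 - <<'E'
from h import *
st=rep(); im=snap('wrist','w6.png'); print(proj('wrist',(.586,-.0832,.07),st),proj('wrist',(.586,-.0832,.074),st))
a=im[50:410,130:430]; cv2.imwrite('pics/w6c.png',cv2.resize(a,None,fx=1.65,fy=1.65,interpolation=cv2.INTER_CUBIC))
E
```

```text
time: 8.7
tool_pos: [0.5853, -0.0846, 0.1617]
tool_rot: [0.149, -0.15, 0.691, -0.691]
contact_force: [0.1, 0.3, -0.3]
gripper_width: 0.995
t 8.7 tcp [ 0.5853 -0.0846  0.1617] jawyaw -65.56 tilt y [-1.1e-03  1.0e-04 -1.0e+00] zz -0.0006 F [ 0.1  0.3 -0.3] T [-0.03  0.01  0.03] w 84.9 j [-0.27  0.03  1.76 -0.    1.36  0.88]
[277.98143205 210.69043453] [277.97415904 212.16506632]
```

View pics/w6c.png

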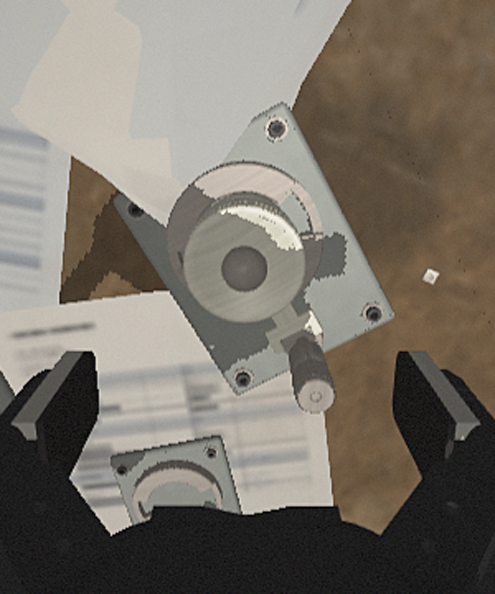

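```bash
python3 -m jog '{"offset":[[0.01,0.02,-0.15],[0,0,-0.3],[0,0,-0.35],[0,0,-0.35],[0,0,-0.35],[0,0,-0.35],[0,0,-0.3],[0,0,-0.2],[0,0,-0.15],[0,0,-0.05],[0,0,0],[0,0,0]],"angular":[[0,0,0],[0,0,0],[0,0,0],[0,0,0],[0,0,0],[0,0,0],[0,0,0],[0,0,0],[0,0,0],[0,0,0],[0,0,0],[0,0,0]],"jaw":[85,85,85,85,85,85,85,85,85,85,85,85]}'
python3 - <<'E'
from h import *
st=rep(); im=snap('wrist','w7.png')
a=im[50:410,130:430]; cv2.imwrite('pics/w7c.png',cv2.resize(a,None,fx=1.65,fy=1.65,interpolation=cv2.INTER_CUBIC))
E
```

```text
time: 9.95
tool_pos: [0.5869, -0.0835, 0.0356]
tool_rot: [-0.15, 0.149, -0.691, 0.691]
contact_force: [-0.6, 0.1, 1.0]
gripper_width: 0.995
t 9.95 tcp [ 0.5869 -0.0835  0.0356] jawyaw -65.61 tilt y [ 1.4e-03 -4.0e-04 -1.0e+00] zz 0.0009 F [-0.6  0.1  1. ] T [-0.01  0.03 -0.02] w 84.9 j [-0.27  0.18  1.83  0.    1.14  0.88]
```

View pics/w7c.png

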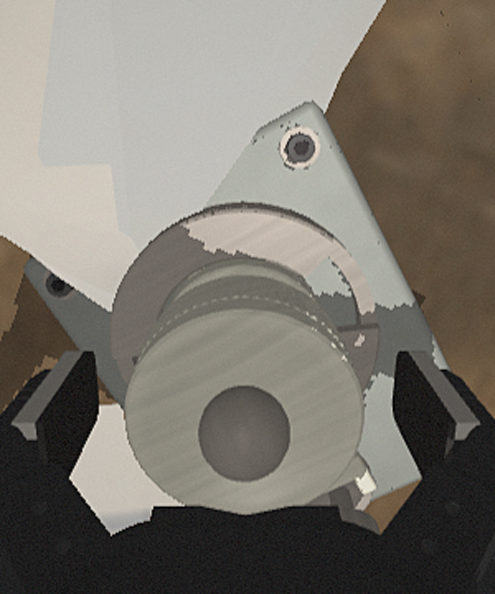

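The head (125–363, centre 244) sits midway between the pads (97 and 397), with the ball centred. Closing slowly.

```bash
python3 -m jog '{"offset":[[0,0,0],[0,0,0],[0,0,0],[0,0,0],[0,0,0],[0,0,0],[0,0,0],[0,0,0],[0,0,0],[0,0,0],[0,0,0]],"angular":[[0,0,0],[0,0,0],[0,0,0],[0,0,0],[0,0,0],[0,0,0],[0,0,0],[0,0,0],[0,0,0],[0,0,0],[0,0,0]],"jaw":[78,73,69,66,64,62,61,60,59,58,57]}'
python3 - <<'E'
from h import *
st=rep(); im=snap('wrist','w8.png')
a=im[50:410,130:430]; cv2.imwrite('pics/w8c.png',cv2.resize(a,None,fx=1.65,fy=1.65,interpolation=cv2.INTER_CUBIC))
E
```

```text
time: 11.1
tool_pos: [0.5865, -0.0834, 0.0354]
tool_rot: [-0.149, 0.149, -0.691, 0.691]
contact_force: [-2.7, 0.3, 4.9]
gripper_width: 0.683
t 11.1 tcp [ 0.5865 -0.0834  0.0354] jawyaw -65.61 tilt y [ 2.e-04 -1.e-04 -1.e+00] zz 0.0002 F [-2.7  0.3  4.9] T [ 0.09  0.33 -0.  ] w 58.3 j [-0.27  0.18  1.83 -0.    1.14  0.88]
```

View pics/w8c.png

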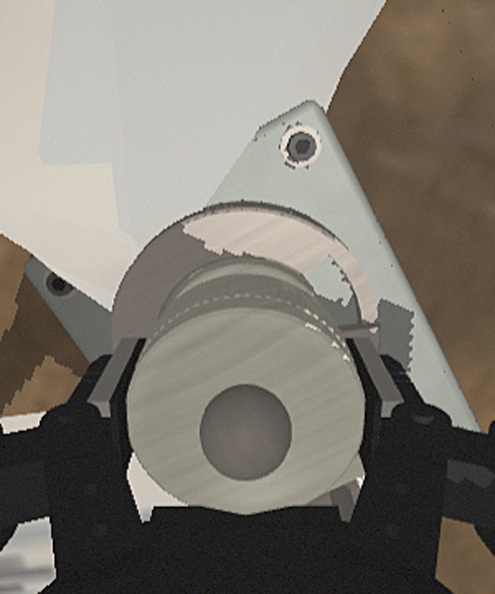

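```bash
python3 -m jog '{"offset":[[0,0,0],[0,0,0],[0,0,0],[0,0,0],[0,0,0],[0,0,0],[0,0,0],[0,0,0],[0,0,0],[0,0,0],[0,0,0],[0,0,0]],"angular":[[0,0,0],[0,0,0.1],[0,0,0.2],[0,0,0.3],[0,0,0.4],[0,0,0.4],[0,0,0.4],[0,0,0.4],[0,0,0.3],[0,0,0.2],[0,0,0.1],[0,0,0]],"jaw":[45,45,45,45,45,45,45,45,45,45,45,45]}'
python3 - <<'E'
from h import *
st=rep()
E
```

```text
time: 12.35
tool_pos: [0.587, -0.0831, 0.0354]
tool_rot: [-0.25, 0.248, -0.662, 0.662]
contact_force: [0.5, 1.7, 5.4]
gripper_width: 0.681
t 12.35 tcp [ 0.587  -0.0831  0.0354] jawyaw -48.78 tilt y [ 1.7e-03  4.0e-04 -1.0e+00] zz 0.0009 F [0.5 1.7 5.4] T [ 0.39 -0.01 -0.01] w 58.1 j [-0.27  0.18  1.83  0.    1.14  0.58]
```

```bash
python3 -m jog '{"offset":[[0,0,0],[0,0,0],[0,0,0],[0,0,0],[0,0,0],[0,0,0],[0,0,0],[0,0,0],[0,0,0],[0,0,0],[0,0,0],[0,0,0]],"angular":[[0,0,0.2],[0,0,0.4],[0,0,0.5],[0,0,0.6],[0,0,0.7],[0,0,0.7],[0,0,0.7],[0,0,0.6],[0,0,0.5],[0,0,0.3],[0,0,0.2],[0,0,0]],"jaw":[45,45,45,45,45,45,45,45,45,45,45,45]}'
python3 - <<'E'
from h import *
st=rep(); im=snap('top','t2.png')[180:276,240:350]; cv2.imwrite('pics/t2c.png',cv2.resize(im,None,fx=5,fy=5,interpolation=cv2.INTER_CUBIC))
im=snap('wrist','w9.png')
E
```

```text
time: 13.55
tool_pos: [0.5868, -0.0833, 0.0354]
tool_rot: [-0.424, 0.424, -0.566, 0.566]
contact_force: [0.4, 1.1, 5.4]
gripper_width: 0.68
t 13.55 tcp [ 0.5868 -0.0833  0.0354] jawyaw -16.36 tilt y [ 1.e-03 -1.e-04 -1.e+00] zz 0.001 F [0.4 1.1 5.4] T [0.23 0.16 0.08] w 58.1 j [-0.27  0.18  1.83  0.    1.14  0.02]
```

View pics/w9.png

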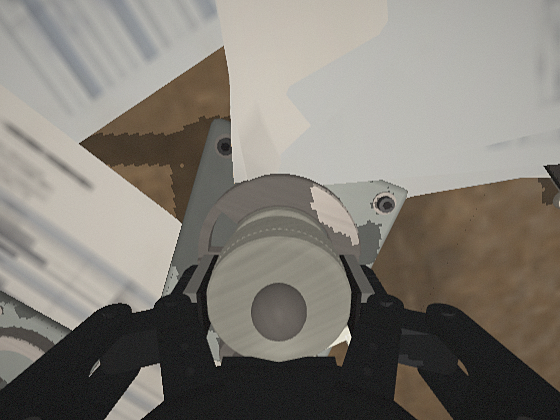

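View pics/t2c.png

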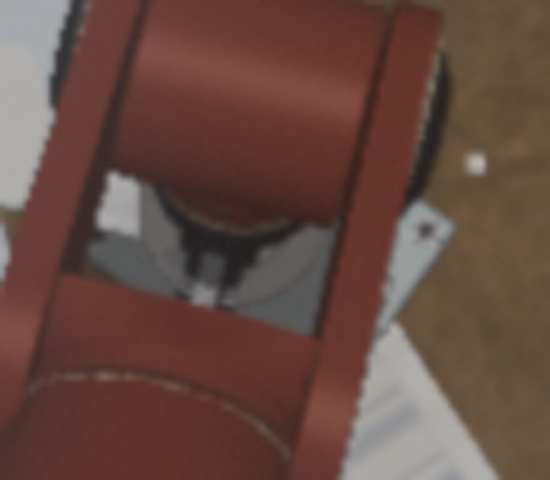

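```bash
python3 -m jog '{"offset":[[0,0,0],[0,0,0],[0,0,0],[0,0,0],[0,0,0],[0,0,0],[0,0,0],[0,0,0],[0,0,0],[0,0,0],[0,0,0],[0,0,0]],"angular":[[0,0,0.2],[0,0,0.5],[0,0,0.8],[0,0,0.9],[0,0,0.9],[0,0,0.9],[0,0,0.8],[0,0,0.7],[0,0,0.6],[0,0,0.4],[0,0,0.13],[0,0,0]],"jaw":[45,45,45,45,45,45,45,45,45,45,45,45]}'
python3 - <<'E'
from h import *
st=rep(); im=snap('scene','s3.png')[170:290,215:359]; cv2.imwrite('pics/s3c.png',cv2.resize(im,None,fx=5,fy=5,interpolation=cv2.INTER_CUBIC))
im=snap('wrist','w10.png')
E
```

```text
time: 14.85
tool_pos: [0.5868, -0.0836, 0.0353]
tool_rot: [-0.595, 0.595, -0.381, 0.382]
contact_force: [-0.6, 0.6, 5.6]
gripper_width: 0.683
t 14.85 tcp [ 0.5868 -0.0836  0.0353] jawyaw 24.62 tilt y [ 1.e-03 -8.e-04 -1.e+00] zz 0.0006 F [-0.6  0.6  5.6] T [0.01 0.06 0.07] w 58.3 j [-0.27  0.18  1.83 -0.    1.14 -0.7 ]
```

View pics/w10.png

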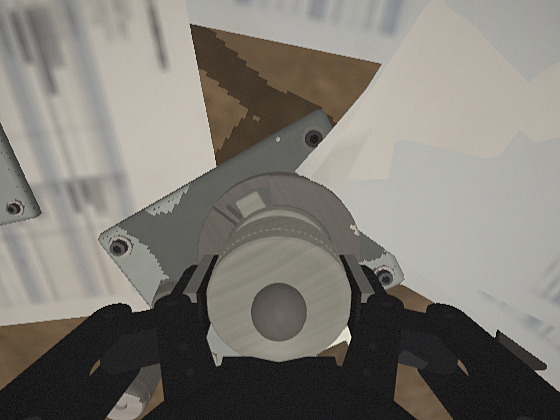

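View pics/s3c.png

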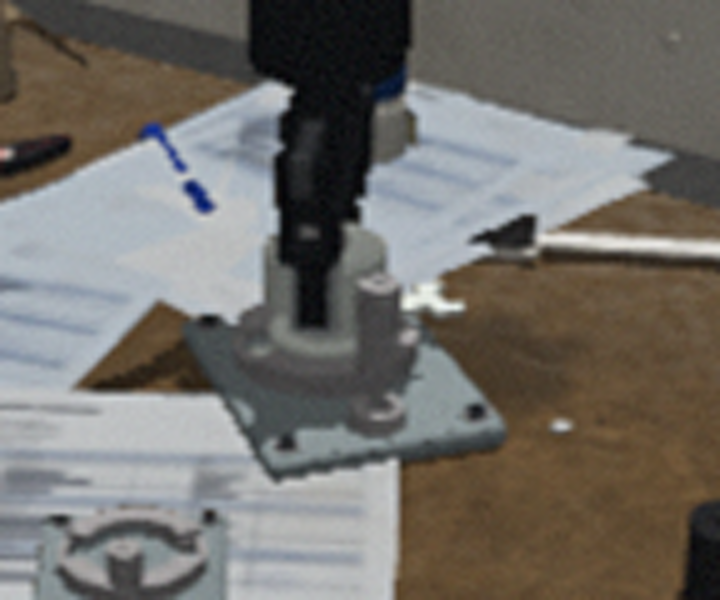

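The fork now points right in the scene view (about (430,298) in the crop). The ball is centred and the forces are small. I'll start the lift gently.

```bash
python3 -m jog '{"offset":[[0,0,0.02],[0,0,0.04],[0,0,0.05],[0,0,0.05],[0,0,0.04],[0,0,0.02],[0,0,0],[0,0,0]],"angular":[[0,0,0],[0,0,0],[0,0,0],[0,0,0],[0,0,0],[0,0,0],[0,0,0],[0,0,0]],"jaw":[45,45,45,45,45,45,45,45]}'
python3 - <<'E'
from h import *
st=rep(); im=snap('scene','s4.png')[170:290,215:359]; cv2.imwrite('pics/s4c.png',cv2.resize(im,None,fx=5,fy=5,interpolation=cv2.INTER_CUBIC))
E
```

```text
time: 15.75
tool_pos: [0.586, -0.0833, 0.0459]
tool_rot: [-0.595, 0.595, -0.382, 0.382]
contact_force: [1.4, 0.6, -1.7]
gripper_width: 0.682
t 15.75 tcp [ 0.586  -0.0833  0.0459] jawyaw 24.58 tilt y [-7.e-04 -0.e+00 -1.e+00] zz -0.0007 F [ 1.4  0.6 -1.7] T [-0.03 -0.14  0.04] w 58.2 j [-0.27  0.16  1.83 -0.    1.16 -0.7 ]
```

View pics/s4c.png

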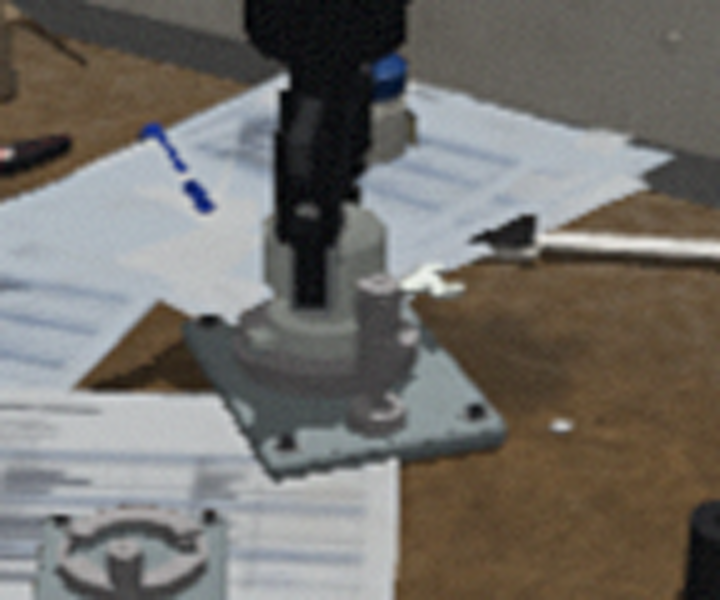

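```bash
python3 -m jog '{"offset":[[0,0,0.03],[0,0,0.06],[0,0,0.09],[0,0,0.12],[0,0,0.13],[0,0,0.13],[0,0,0.13],[0,0,0.13],[0,0,0.13],[0,0,0.12],[0,0,0.1],[0,0,0.1]],"angular":[[0,0,0],[0,0,0],[0,0,0],[0,0,0],[0,0,0],[0,0,0],[0,0,0],[0,0,0],[0,0,0],[0,0,0],[0,0,0],[0,0,0]],"jaw":[45,45,45,45,45,45,45,45,45,45,45,45]}'
python3 -m jog '{"offset":[[0,0,0.1],[0,0,0.1],[0,0,0.1],[0,0,0.09],[0,0,0.07],[0,0,0.04],[0,0,0.02],[0,0,0],[0,0,0],[0,0,0],[0,0,0],[0,0,0]],"angular":[[0,0,0],[0,0,0],[0,0,0],[0,0,0],[0,0,0],[0,0,0],[0,0,0],[0,0,0],[0,0,0],[0,0,0],[0,0,0],[0,0,0]],"jaw":[45,45,45,45,45,45,45,45,45,45,45,45]}'
python3 - <<'E'
from h import *
st=rep(); im=snap('scene','s5.png')[140:290,205:365]; cv2.imwrite('pics/s5c.png',cv2.resize(im,None,fx=4,fy=4,interpolation=cv2.INTER_CUBIC))
snap('wrist','w11.png')
E
```

```text
time: 17.0
tool_pos: [0.5863, -0.0833, 0.1097]
tool_rot: [-0.595, 0.595, -0.382, 0.382]
contact_force: [0.1, 0.3, -3.8]
gripper_width: 0.681
time: 18.2
tool_pos: [0.5862, -0.0833, 0.1352]
tool_rot: [-0.595, 0.595, -0.382, 0.382]
contact_force: [0.2, 0.3, -2.6]
gripper_width: 0.685
t 18.2 tcp [ 0.5862 -0.0833  0.1352] jawyaw 24.57 tilt y [-2.e-04  1.e-04 -1.e+00] zz -0.0002 F [ 0.2  0.3 -2.6] T [ 0.03 -0.02 -0.02] w 58.5 j [-0.27  0.05  1.78 -0.    1.31 -0.7 ]
```

View pics/s5c.png

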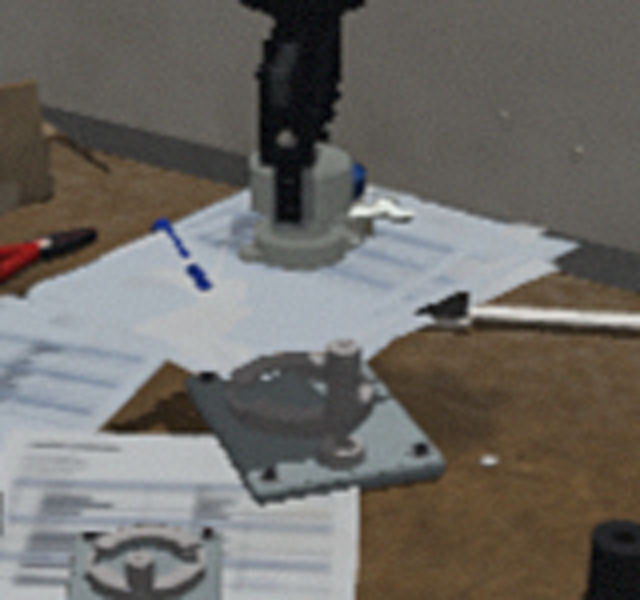

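View pics/w11.png

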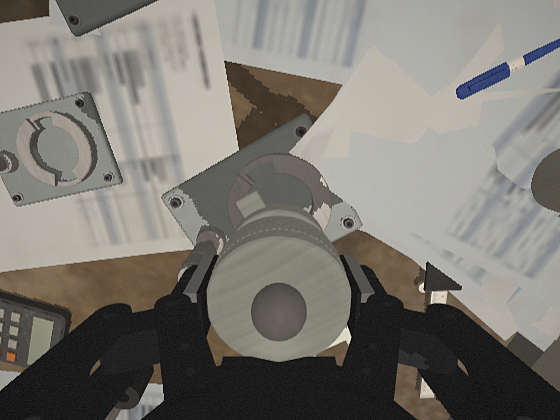

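The dish is 100 mm up and level, with the ball centred at (279,311) in the wrist view, the same as before the lift. The cap is still up and the ring is empty. I'll let it settle briefly, then hand in.

```bash
python3 -m jog '{"offset":[[0,0,0],[0,0,0],[0,0,0],[0,0,0],[0,0,0]],"angular":[[0,0,0],[0,0,0],[0,0,0],[0,0,0],[0,0,0]],"jaw":[45,45,45,45,45]}'
python3 - <<'E'
from h import *
rep(); print(manip.job_done())
E
```

```text
time: 18.8
tool_pos: [0.5863, -0.0833, 0.1353]
tool_rot: [0.595, -0.595, 0.382, -0.382]
contact_force: [0.5, 0.8, -2.9]
gripper_width: 0.685
t 18.8 tcp [ 0.5863 -0.0833  0.1353] jawyaw 24.57 tilt y [-0.  0. -1.] zz -0.0 F [ 0.5  0.8 -2.9] T [-0.04 -0.06 -0.01] w 58.5 j [-0.27  0.05  1.78  0.    1.31 -0.7 ]
the job is handed in; nothing more can be done
None
```

The dish is out of its stand and held still and level 100 mm above its seat, with the ball resting in the middle. I handed the job in at 18.8 s of the 51 s allowed.

- **Lock cap:** I pulled it up. It stopped at 14.1 mm, and the last pictures show it still up.
- **Dish:** I gripped it across the head, turned it about 90° anticlockwise and lifted it straight out. Tool forces in the readings stayed within about 6 N.
- **Last checks:** The tool's measured tilt was essentially zero, and the 2.9 N reading matches the weight of the dish and ball. In the wrist picture the ball is where it was before the lift. The ring is empty, and I touched nothing else.
- **Disagreement:** The fixed cameras and the wrist camera differed by up to about 1 cm on where the stand was. I used the wrist camera, and the grasps confirmed it.

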